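# Turn the row of hub tools round into the new rack

## Task

Move the four bicycle tools from the light wooden holders on the old wooden rack into the wells of the new aluminium rack, one per well and in reverse order: the tool that stands leftmost in the old row must stand rightmost in the new one, and so on down the row. Leave each tool standing upright on the floor of its well.

Things in the scene. Friction and masses are not known exactly. Their poses are not given: they have to be found in the camera images.
- old_rack: Old brown wooden rack board, fixed, lying flat: 66 (x) by 236 (y) by 8 mm. Origin at the centre of its underside on the table, z up, y along the row. It carries four look-alike light wooden holders in a row at y = -84, -28, +28, +84 mm (x = 0). Its y axis points roughly to the robot's left (yaw within 0.35 rad of world y).
- new_rack: New aluminium rack, fixed, 62 (x) by 230 (y) mm, with four empty square wells of 50 by 50 mm in a row, centred at y = -84, -28, +28, +84 mm (x = 0), between 6 mm ribs whose tops are 12 mm above the table; the well floors are 6 mm above the table. Origin at the centre of its underside on the table, z up, y along the row, roughly to the robot's left (yaw within 0.35 rad).
- cassette_tool: Stainless steel cassette tool standing on end, 62 mm high, 0.1 to 0.2 kg: a hexagonal body 27 mm across flats (two flats face its +x and -x) from 0 to 36 mm, above it a splined nose 24 mm in diameter to 50 mm and a thin pin to 62 mm. Origin at the centre of its underside, z up. Grip the hexagon across x, about 30 mm above the underside.
- bracket_tool: Dark steel bottom bracket tool: a wide round drum, 34 mm in diameter, 42 mm high, with eight teeth in a ring on top (from 34 mm up), 0.1 to 0.25 kg. Origin at the centre of its underside, z up. Grip the drum about 30 mm above the underside.
- axle_socket: Bright steel axle nut socket: a plain tall round tube-like cylinder, 27 mm in diameter, 68 mm high, the tallest of the four, 0.1 to 0.25 kg. Origin at the centre of its underside, z up. Grip it about 32 mm above the underside.
- freewheel_tool: Dark steel freewheel tool: a square block 26 by 26 mm, 40 mm high, with two small prongs on top up to 52 mm (at y = -9 and +9 mm), 0.1 to 0.25 kg. Origin at the centre of its underside, z up. Grip the block across x, about 30 mm above the underside.
- holder_of_cassette_tool: Light plywood square open-topped holder, fixed on the old rack, in which the cassette tool stands at the start: 54 by 54 mm outside, 48 mm inside, rim 8 mm above its underside (16 mm above the table), floor 3 mm thick (11 mm above the table). Origin at the centre of its underside, axes parallel to the old rack's. All four holders look the same.
- holder_of_bracket_tool: Light plywood square open-topped holder, fixed on the old rack, in which the bracket tool stands at the start: 54 by 54 mm outside, 48 mm inside, rim 8 mm above its underside (16 mm above the table), floor 3 mm thick (11 mm above the table). Origin at the centre of its underside, axes parallel to the old rack's. All four holders look the same.
- holder_of_axle_socket: Light plywood square open-topped holder, fixed on the old rack, in which the axle socket stands at the start: 54 by 54 mm outside, 48 mm inside, rim 8 mm above its underside (16 mm above the table), floor 3 mm thick (11 mm above the table). Origin at the centre of its underside, axes parallel to the old rack's. All four holders look the same.
- holder_of_freewheel_tool: Light plywood square open-topped holder, fixed on the old rack, in which the freewheel tool stands at the start: 54 by 54 mm outside, 48 mm inside, rim 8 mm above its underside (16 mm above the table), floor 3 mm thick (11 mm above the table). Origin at the centre of its underside, axes parallel to the old rack's. All four holders look the same.
Mind the look-alikes: they are no part of the job. What is shaped like the cassette_tool but orange is not meant.

How it is judged:
At the end, for the whole second after the job is handed in: Each tool stands in the new rack's well that mirrors its old place (old place at y, new place at -y along the rack): within 14 mm of the well's centre in x and in y, underside within 4 mm of the well's floor, upright within 0.12 rad, at rest (below 0.02 m/s and 0.3 rad/s) and released (((y of holder_of_cassette_tool in the frame of old_rack between -0.104 and -0.064 m and y of cassette_tool in the frame of new_rack between 0.07 and 0.098 m) or (y of holder_of_cassette_tool in the frame of old_rack between -0.048 and -0.008 m and y of cassette_tool in the frame of new_rack between 0.014 and 0.042 m) or (y of holder_of_cassette_tool in the frame of old_rack between 0.008 and 0.048 m and y of cassette_tool in the frame of new_rack between -0.042 and -0.014 m) or (y of holder_of_cassette_tool in the frame of old_rack between 0.064 and 0.104 m and y of cassette_tool in the frame of new_rack between -0.098 and -0.07 m)) and x of cassette_tool in the frame of new_rack between -0.014 and 0.014 m and z of cassette_tool in the frame of new_rack between 0.002 and 0.01 m and angle between each of cassette_tool, bracket_tool, axle_socket, freewheel_tool's own z axis and vertical below 0.12 rad and linear speed of each of cassette_tool, bracket_tool, axle_socket, freewheel_tool below 0.02 m/s and angular speed of each of cassette_tool, bracket_tool, axle_socket, freewheel_tool below 0.3 rad/s and ((y of holder_of_bracket_tool in the frame of old_rack between -0.104 and -0.064 m and y of bracket_tool in the frame of new_rack between 0.07 and 0.098 m) or (y of holder_of_bracket_tool in the frame of old_rack between -0.048 and -0.008 m and y of bracket_tool in the frame of new_rack between 0.014 and 0.042 m) or (y of holder_of_bracket_tool in the frame of old_rack between 0.008 and 0.048 m and y of bracket_tool in the frame of new_rack between -0.042 and -0.014 m) or (y of holder_of_bracket_tool in the frame of old_rack between 0.064 and 0.104 m and y of bracket_tool in the frame of new_rack between -0.098 and -0.07 m)) and x of bracket_tool in the frame of new_rack between -0.014 and 0.014 m and z of bracket_tool in the frame of new_rack between 0.002 and 0.01 m and ((y of holder_of_axle_socket in the frame of old_rack between -0.104 and -0.064 m and y of axle_socket in the frame of new_rack between 0.07 and 0.098 m) or (y of holder_of_axle_socket in the frame of old_rack between -0.048 and -0.008 m and y of axle_socket in the frame of new_rack between 0.014 and 0.042 m) or (y of holder_of_axle_socket in the frame of old_rack between 0.008 and 0.048 m and y of axle_socket in the frame of new_rack between -0.042 and -0.014 m) or (y of holder_of_axle_socket in the frame of old_rack between 0.064 and 0.104 m and y of axle_socket in the frame of new_rack between -0.098 and -0.07 m)) and x of axle_socket in the frame of new_rack between -0.014 and 0.014 m and z of axle_socket in the frame of new_rack between 0.002 and 0.01 m and ((y of holder_of_freewheel_tool in the frame of old_rack between -0.104 and -0.064 m and y of freewheel_tool in the frame of new_rack between 0.07 and 0.098 m) or (y of holder_of_freewheel_tool in the frame of old_rack between -0.048 and -0.008 m and y of freewheel_tool in the frame of new_rack between 0.014 and 0.042 m) or (y of holder_of_freewheel_tool in the frame of old_rack between 0.008 and 0.048 m and y of freewheel_tool in the frame of new_rack between -0.042 and -0.014 m) or (y of holder_of_freewheel_tool in the frame of old_rack between 0.064 and 0.104 m and y of freewheel_tool in the frame of new_rack between -0.098 and -0.07 m)) and x of freewheel_tool in the frame of new_rack between -0.014 and 0.014 m and z of freewheel_tool in the frame of new_rack between 0.002 and 0.01 m); the robot touches nothing.
It also fails if it takes over 90 s, if anything falls off the work surface, if the arm or the gripper's body presses on something with over 40 N, if the wrist force passes 120 N, or if a joint passes its speed limit or range.

## Robot

A 6-joint arm with a two-finger parallel gripper is mounted at the origin on the work surface. World frame = base frame: x ahead of the robot, y to its left, z up, the work surface at z = 0. Lengths are in m, angles in rad, forces in N, time in s.
With the tool pointing down it reaches from about 0.375 to 0.975 m from the base axis. Payload 3.8 kg.
Tool frame: the origin (TCP) lies between the finger pads; the fingertips stand 8 mm ahead of it and the grasp point (between the pads) lies 11 mm behind it; z points along the fingers, y is the line along which they close (so a half turn about z gives the same grasp; the last joint's range is limited). The gripper opens to 85 mm and grips with 20 to 120 N. Pads are 22 mm wide; open, the fingers measure 114 mm over their backs; the gripper's body (76 mm by 85 mm) begins 54 mm behind the grasp point. The pads swing forward as they close: fully open they stand 13 mm farther back than shut.
Start: joints at [1.206, 0.264, 1.604, -0, 1.274, -0.037], TCP at [0.217, 0.639, 0.239] pointing down, gripper open.
Joint ranges: [-2.63, 2.63], [-0.94, 2.18], [0.31, 2.57], [-1.31, 4.45], [0, 2.66], [-2.55, 2.55]. Speed limits (rad/s): [2.57, 2.57, 3.14, 3.14, 3.14, 3.14].

## Interface

Orientations are given as a 3x3 rotation matrix whose columns are the frame's x, y, z axes.
In Python, from bench import robot gives the robot as it stands.
- The arm moves only by the tool servo_tool, never from a script. Its argument "rows" is one flat list of numbers, 7 for each row, row after row: the shift along the world's x, y, z in a scale on which 1.0 is 800 mm, then the turn, a rotation vector about the world's x, y, z in shares of pi rad (1.0 is pi rad), then the closure, from 0 (fully open) to 1 (shut). A call has 1 to 12 rows; each row is the pose to reach, as a shift and turn from the pose commanded when the call began; what a row does not reach only later rows make up. A row lasts 1/8 s, in which the tool goes at most 62.5 mm and 10.7 degrees, less where a joint would pass 70% of its speed; a pose out of reach is approached as far as the arm can. Shift and turn numbers lie between -1 and 1, and a call with a number outside is refused. A call with a gripper value outside its range is refused whole. The fingers move at their own pace and stop on an object; the grip force is fixed at half the most. Time passes only in rows, so rows that repeat a pose let the fingers close. It gives the time, the measured TCP pose, the force, the opening and the grip force at its end, in the units of the state.
- robot.read_state(): the state, without advancing time (a new reading comes with each control period).
- robot.grab_frame(name): name is "scene" or "top" or "wrist"; returns a dict with "color" (400x640x3 uint8, red, green, blue), "z_map" (400x640 float32, m along the optical axis (not along the pixel's ray), 0 where there is no reading), "fx", "fy", "cx", "cy" (pixels), "R" (3x3) and "t" (3): a world point X has camera coordinates R X + t; the wrist camera has in their place "mount" (4x4, takes a point from camera to tool coordinates, whose origin is the TCP and whose axes are the flange's). Camera axes: x right, y down, z forward; pixel columns grow to the right and rows downward; lengths in m; the calibration is good to about 2 mm. A picture is of the moment at which its call begins: read the wrist's pose just before it.
- robot.sign_off(): hands the job in; it is judged then, once.
The state is a dict: "time": time; "q": joint angles; "joint_velocities": joint speeds; "joint_torque": joint torques, N m; "tcp_pos": TCP position; "ee_rot": TCP orientation; "wrist_force": force on the tool from outside, world axes, zero at the start; "ft_torque": the same for the moment, N m; "grip_width": finger opening in m; "gripper_force": force on a finger pad.
Only numpy, scipy, OpenCV 4.12 (cv2) and the standard library are available. Lean on these libraries where they do the work, as an engineer would, in place of code of your own. Each camera call takes 0.05 s, during which the arm holds its last target. There are 200 camera calls.

## Working session

There is one attempt and no reset: what is moved stays moved. The work goes in short steps, Python scripts to look and compute and a tool call to move; the robot and the scene stay as the last step left them, time stands still between calls to the robot, and variables do not carry over. Pictures are saved under pics/ and viewed, at most 14 in all, crops included, and the job is handed in when it is done.

Besides the shell and the picture viewer there is one more tool, called after "Emit:" as a command line: name --argument value ..., lists and objects as JSON in quotes. servo_tool: Moves the arm, as the interface text tells. Its arguments: {"type":"object","properties":{"rows":{"type":"array"}},"required":["rows"]}

```bash
mkdir -p pics; ls; python3 - <<'E'
from bench import robot
import cv2,pickle
s=robot.read_state();print(s['time'],s['tcp_pos'],s['ee_rot'],s['grip_width'])
for n in ['scene','top']:
    f=robot.grab_frame(n);pickle.dump(f,open(n+'.pkl','wb'))
    cv2.imwrite(f'pics/{n}0.png',f['color'][:,:,::-1])
    print(n,f['fx'],f['cx'],f['cy'],f['R'],f['t'],(f['z_map']>0).mean())
E
```

```text
pics
0.0 [0.21708506 0.63839398 0.23795864] [[-9.46744323e-01  3.21985330e-01 -7.96210867e-04]
 [ 3.21986303e-01  9.46742049e-01 -2.07671045e-03]
 [ 8.51360074e-05 -2.22248283e-03 -9.99997527e-01]] 0.08545675339393997
scene 365.0974247878412 314.289482995641 197.56907111571283 [[ 5.10813119e-01  8.59691643e-01 -4.86594197e-04]
 [ 5.74038878e-01 -3.41504680e-01 -7.44213625e-01]
 [-6.39960408e-01  3.79874759e-01 -6.67941497e-01]] [-0.27748009 -0.26523366  1.14253316] 0.9959921875
top 401.98926343338377 318.7584968486862 205.40298189171213 [[-9.25017193e-03 -9.99957103e-01  4.76368994e-04]
 [-9.89579555e-01  9.08571644e-03 -1.43700225e-01]
 [ 1.43689732e-01 -1.80065680e-03 -9.89621149e-01]] [0.01087179 0.53949274 0.67671529] 0.9957890625
```

View pics/scene0.png

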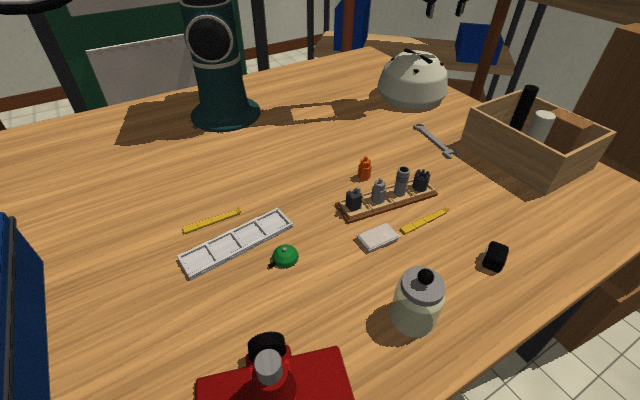

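View pics/top0.png

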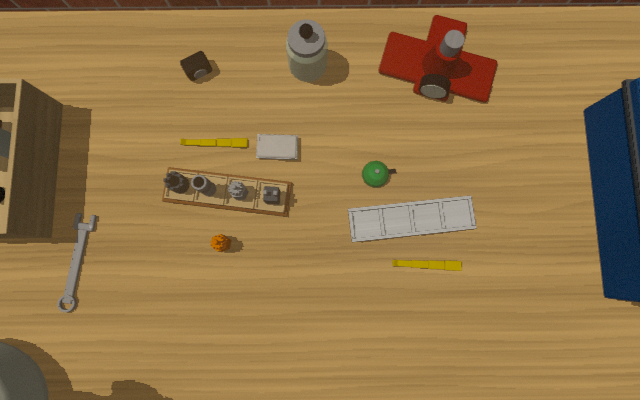

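The scene view shows the old rack at about (388,200), the orange look-alike behind it at (364,168), and the new rack at (237,242). In the top view the old rack is centred near (227,191), with tools at (175,182), (199,184), (237,190) and (272,194). The new rack is at (412,219), and the orange decoy at (221,243). Next I'll enlarge the racks.

```bash
cat > h.py <<'E'
import numpy as np,pickle,cv2
def ray(f,u,v):
    d=f['R'].T@np.array([(u-f['cx'])/f['fx'],(v-f['cy'])/f['fy'],1.]);return -f['R'].T@f['t'],d
def atz(f,u,v,z):
    c,d=ray(f,u,v);return c+d*(z-c[2])/d[2]
def atd(f,u,v):
    c,d=ray(f,u,v);return c+d*f['z_map'][int(round(v)),int(round(u))]
def two(f1,p1,f2,p2):
    c,d=ray(f1,*p1);e,g=ray(f2,*p2)
    s=np.linalg.lstsq(np.c_[d,-g],e-c,rcond=None)[0]
    a=c+s[0]*d;b=e+s[1]*g;return (a+b)/2,np.linalg.norm(a-b)
def crop(f,u0,v0,w,h,k,name):
    im=f['color'][v0:v0+h,u0:u0+w,::-1];cv2.imwrite('pics/'+name,cv2.resize(im,None,fx=k,fy=k,interpolation=cv2.INTER_CUBIC))
E
python3 - <<'E'
from h import *
t=pickle.load(open('top.pkl','rb'));s=pickle.load(open('scene.pkl','rb'))
a=cv2.resize(t['color'][160:225,155:300,::-1],None,fx=5,fy=5,interpolation=cv2.INTER_CUBIC)
b=cv2.resize(s['color'][155:220,330:445,::-1],None,fx=4,fy=4,interpolation=cv2.INTER_CUBIC)
im=np.zeros((a.shape[0]+b.shape[0],725,3),np.uint8);im[:a.shape[0],:]=a;im[a.shape[0]:,:b.shape[1]]=b
cv2.imwrite('pics/c1.png',im)
crop(t,340,190,145,60,5,'c2.png')
for p in [(175,182),(199,184),(237,190),(272,194),(221,243),(227,191),(376,173)]: print(p,atd(t,*p).round(4))
E
```

```text
(175, 182) [0.5827 0.2606 0.0471]
(199, 184) [0.5721 0.2082 0.0794]
(237, 190) [0.5643 0.1471 0.0631]
(272, 194) [0.5588 0.0879 0.0514]
(221, 243) [0.474  0.1761 0.0476]
(227, 191) [0.5716 0.1754 0.0147]
(376, 173) [ 0.6001 -0.0994  0.0279]
```

View pics/c1.png

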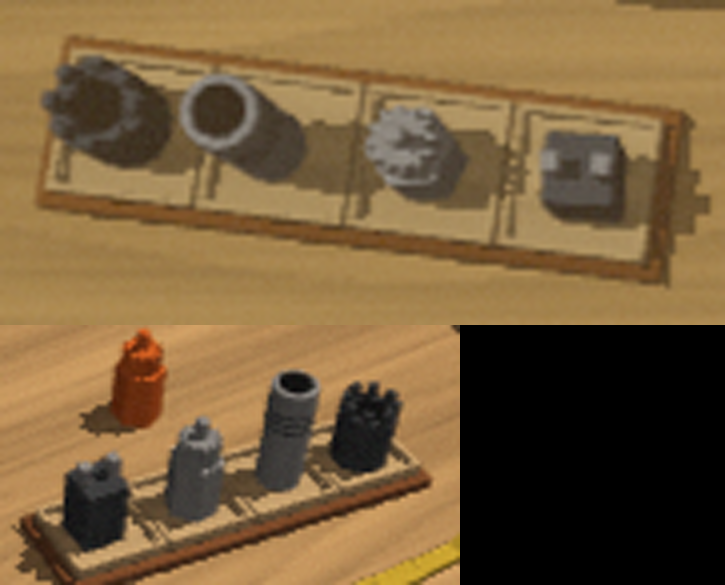

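View pics/c2.png

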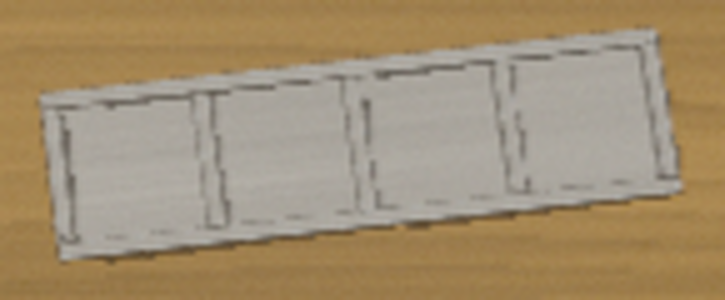

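Old row from left to right: bracket (+84), socket (+28), cassette (-28), freewheel (-84). Next comes a rough rack fit, tool heights from two views, and the obstacle heights along my path.

```bash
python3 - <<'E'
from h import *
from bench import robot
t=pickle.load(open('top.pkl','rb'));s=pickle.load(open('scene.pkl','rb'))
print('cam',-t['R'].T@t['t'])
o=lambda x,y:(155+x/5-.4,160+y/5-.4); n=lambda x,y:(340+x/5-.4,190+y/5-.4); q=lambda x,y:(330+x/4-.4,155+(y-325)/4-.4)
print('old');P=[atz(t,*o(*p),.016) for p in [(75,50),(663,118),(640,265),(48,192)]]
print(np.round(P,4),np.mean(P,0))
print('new');P=[atz(t,*n(*p),.012) for p in [(40,95),(655,30),(682,190),(60,250)]]
print(np.round(P,4),np.mean(P,0))
for nm,a,b in [('axle top c',(218,110),(296,384)),('frw prong left',(549,165),(113,460)),('cass pin',(403,145),(202,425)),('bracket top c',(95,105),(368,398))]:
    print(nm,*two(t,o(*a),s,q(*b)))
# heights map
for f in (s,t):
    v,u=np.mgrid[0:400,0:640];z=f['z_map'];C=np.stack([(u-f['cx'])/f['fx']*z,(v-f['cy'])/f['fy']*z,z],-1)-f['t'];X=(C@f['R'])[z>0]
    for x0 in np.arange(.1,.8,.1):
        print([round(float(max(X[(abs(X[:,0]-x0)<.05)&(abs(X[:,1]-y0)<.05)][:,2],default=0)),2) for y0 in np.arange(-.3,.75,.1)])
w=robot.grab_frame('wrist');print(w['mount'],w['fx'],w['cx'],w['cy'])
E
```

```text
cam [0.43673451 0.00718818 0.74721181]
old
[[0.6128 0.2829 0.016 ]
 [0.585  0.0639 0.016 ]
 [0.5302 0.0723 0.016 ]
 [0.5593 0.2905 0.016 ]] [0.57182524 0.17741265 0.016     ]
new
[[ 0.537  -0.0473  0.012 ]
 [ 0.5593 -0.276   0.012 ]
 [ 0.4997 -0.2821  0.012 ]
 [ 0.4799 -0.0535  0.012 ]] [ 0.5189664  -0.16473293  0.012     ]
axle top c [0.57648189 0.20989704 0.07568472] 0.0020529522621725847
frw prong left [0.56002866 0.0998155  0.0565625 ] 0.0016095399015107357
cass pin [0.5671985  0.15100702 0.06402663] 0.0022235128951569104
bracket top c [0.58424672 0.26153658 0.05035365] 0.0010758750394463256
[0.0, 0.0, 0.3, 0.33, 0.07, 0.0, 0.0, 0.0, 0.13, 0.14, 0.0]
[0.0, 0.0, 0.0, 0.0, 0.0, 0.0, 0.0, 0.0, 0.13, 0.29, 0.29]
[0.0, 0.0, 0.0, 0.0, 0.0, 0.0, 0.0, 0.0, 0.13, 0.14, 0.1]
[0.01, 0.01, 0.01, 0.0, 0.0, 0.0, 0.0, 0.01, 0.01, 0.0, 0.0]
[0.01, 0.01, 0.01, 0.0, 0.05, 0.06, 0.0, 0.01, 0.11, 0.11, 0.11]
[0.01, 0.01, 0.03, 0.02, 0.07, 0.08, 0.05, 0.0, 0.15, 0.17, 0.13]
[0.01, 0.04, 0.0, 0.02, 0.02, 0.01, 0.01, 0.0, 0.15, 0.15, 0.13]
[0.0, 0.0, 0.0, 0.0, 0.0, 0.0, 0.0, 0.0, 0.0, 0.0, 0.0]
[0.0, 0.0, 0.01, 0.0, 0.01, 0.0, 0.0, 0.0, 0.1, 0.0, 0.0]
[0.0, 0.0, 0.0, 0.0, 0.0, 0.0, 0.0, 0.0, 0.09, 0.03, 0.0]
[0.01, 0.01, 0.01, 0.0, 0.0, 0.0, 0.0, 0.01, 0.01, 0.0, 0.0]
[0.02, 0.02, 0.02, 0.01, 0.05, 0.06, 0.01, 0.01, 0.11, 0.05, 0.0]
[0.01, 0.01, 0.03, 0.02, 0.08, 0.08, 0.06, 0.0, 0.11, 0.08, 0.0]
[0.02, 0.05, 0.0, 0.02, 0.02, 0.01, 0.01, 0.01, 0.11, 0.09, 0.0]
[[-2.31189928e-03 -9.55371546e-01 -2.95397806e-01  7.51971567e-02]
 [ 9.99997325e-01 -2.23083873e-03 -6.11423795e-04 -7.52585504e-04]
 [-7.48479691e-05 -2.95398430e-01  9.55374148e-01 -1.33477868e-01]
 [ 0.00000000e+00  0.00000000e+00  0.00000000e+00  1.00000000e+00]] 323.09551271298244 316.92991592916366 198.21421575346162
```

Heights check out: the socket top measures 76 mm (expected 79) and the pin 64 to 73 mm. The path at z=0.24 is clear. I'll move above the old rack for a closer wrist view.

The rows are not in the units I measure in: shifts go in shares of 800 mm and turns go in shares of pi rad. I convert before sending: -438 mm is -0.5475, 353 mm is 0.4413, -1.36 rad is -0.4329.

Emit:
servo_tool --rows '[0.4413,-0.5475,0,0,0,-0.4329,0.35,0.4413,-0.5475,0,0,0,-0.4329,0.35,0.4413,-0.5475,0,0,0,-0.4329,0.35,0.4413,-0.5475,0,0,0,-0.4329,0.35,0.4413,-0.5475,0,0,0,-0.4329,0.35,0.4413,-0.5475,0,0,0,-0.4329,0.35,0.4413,-0.5475,0,0,0,-0.4329,0.35,0.4413,-0.5475,0,0,0,-0.4329,0.35,0.4413,-0.5475,0,0,0,-0.4329,0.35,0.4413,-0.5475,0,0,0,-0.4329,0.35,0.4413,-0.5475,0,0,0,-0.4329,0.35,0.4413,-0.5475,0,0,0,-0.4329,0.35]'

```text
time: 1.65
tcp_pos: [0.5694, 0.2021, 0.239]
ee_rot: [[0.115, 0.993, -0.001], [0.993, -0.115, 0.0], [0.0, -0.001, -1.0]]
wrist_force: [-0.2, -0.1, -0.6]
grip_width: 0.0552
gripper_force: 0.0
```

```bash
cat >> h.py <<'E'
def wrist(robot,name):
    s=robot.read_state();f=robot.grab_frame('wrist');M=np.eye(4);M[:3,:3]=s['ee_rot'];M[:3,3]=s['tcp_pos']
    W=np.linalg.inv(M@f['mount']);f['R']=W[:3,:3];f['t']=W[:3,3];pickle.dump(f,open(name+'.pkl','wb'))
    cv2.imwrite(f'pics/{name}.png',f['color'][:,:,::-1]);print(s['time'],s['tcp_pos'].round(4) if hasattr(s['tcp_pos'],'round') else s['tcp_pos'],np.round(s['ee_rot'],3).tolist(),s['grip_width'],s['q']);return f
E
python3 - <<'E'
from h import *
from bench import robot
wrist(robot,'w1')
E
```

```text
1.65 [0.5694 0.2021 0.239 ] [[0.115, 0.993, -0.001], [0.993, -0.115, 0.0], [0.0, -0.001, -1.0]] 0.0551987773934342 [2.99689805e-01 1.31854864e-01 1.76112016e+00 3.91710002e-04
 1.24925909e+00 4.14994126e-01]
```

View pics/w1.png

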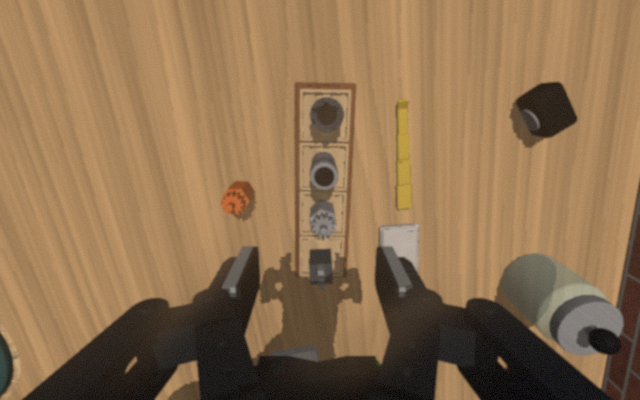

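The wrist view shows the rack along columns 295–355, with bracket (327,113), socket (323,175), cassette (322,220) and freewheel (320,265). The decoy is at (237,198) and the white box at (400,243). I'll enlarge to read yaw and exact points.

```bash
python3 - <<'E'
from h import *
f=pickle.load(open('w1.pkl','rb'))
im=f['color'][78:288,280:372,::-1]
cv2.imwrite('pics/c3.png',cv2.resize(cv2.rotate(im,cv2.ROTATE_90_COUNTERCLOCKWISE),None,fx=3.8,fy=3.8,interpolation=cv2.INTER_CUBIC))
E
```

```text
(no output)
```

View pics/c3.png

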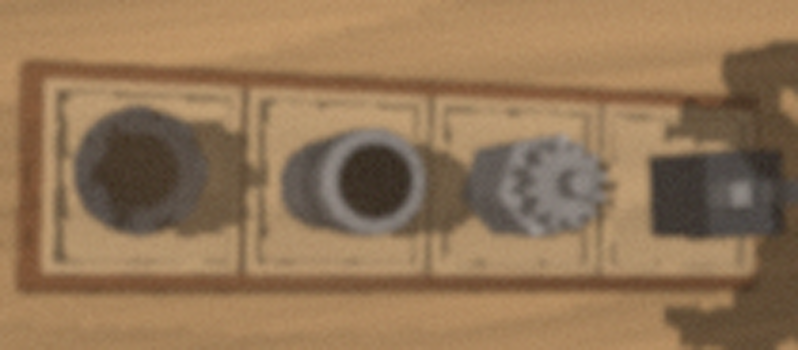

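```bash
python3 - <<'E'
from h import *
t=pickle.load(open('top.pkl','rb'));w=pickle.load(open('w1.pkl','rb'))
o=lambda x,y:(155+x/5-.4,160+y/5-.4); c=lambda X,Y:(371-Y/3.8+.4,78+X/3.8-.4)
for nm,a,b,z in [('bracket',(95,105),(140,170),.050),('axle',(218,110),(375,181),.079),('cass pin',(398,143),(578,185),.073),('frw top',(582,165),(743,193),.051)]:
    X,e=two(t,o(*a),w,c(*b));print(nm,X.round(4),round(e,4),'w@z',atz(w,*c(*b),z).round(4),'t@z',atz(t,*o(*a),z).round(4))
# hood: rack corners in wrist, holder rims z .016
P=np.array([atz(w,*c(*p),.008) for p in [(22,64),(22,290)]]);print('end corners',P.round(4))
P=np.array([atz(w,*c(*p),.016) for p in [(245,88),(245,276),(430,96),(430,276),(600,104),(600,274)]]);print('ribs',P.round(4))
# tool outlines from depth: points by height band
for n,f in (('t',t),('w',w)):
    v,u=np.mgrid[0:400,0:640];z=f['z_map'];C=np.stack([(u-f['cx'])/f['fx']*z,(v-f['cy'])/f['fy']*z,z],-1)-f['t'];X=(C@f['R'])[(z>0)]
    for cx,cy,lo,hi in [(.584,.262,.040,.056),(.577,.208,.07,.085),(.567,.151,.055,.08),(.557,.094,.045,.06),(.475,.176,.03,.08)]:
        m=(abs(X[:,0]-cx)<.03)&(abs(X[:,1]-cy)<.028)&(X[:,2]>lo)&(X[:,2]<hi);Q=X[m]
        if len(Q)>4: print(n,len(Q),((Q.min(0)+Q.max(0))/2).round(4),Q.max(0)-Q.min(0))
E
```

```text
bracket [0.5848 0.2609 0.0527] 0.0015 w@z [0.5855 0.2604 0.05  ] t@z [0.5846 0.2622 0.05  ]
axle [0.5757 0.2081 0.0842] 0.0009 w@z [0.5761 0.2067 0.079 ] t@z [0.5764 0.2098 0.079 ]
cass pin [0.5675 0.1501 0.0698] 0.0028 w@z [0.5689 0.1509 0.073 ] t@z [0.5656 0.1499 0.073 ]
frw top [0.5606 0.0898 0.0516] 0.0013 w@z [0.56   0.0897 0.051 ] t@z [0.5613 0.0897 0.051 ]
end corners [[0.6194 0.2867 0.008 ]
 [0.5566 0.2941 0.008 ]]
ribs [[0.6066 0.2268 0.016 ]
 [0.5527 0.2331 0.016 ]
 [0.5993 0.1718 0.016 ]
 [0.5453 0.1782 0.016 ]
 [0.5917 0.1166 0.016 ]
 [0.5385 0.1229 0.016 ]]
t 310 [0.5851 0.2634 0.0478] [0.03303338 0.03323465 0.01538873]
t 211 [0.5754 0.2093 0.0764] [0.02525463 0.02562776 0.01194446]
t 136 [0.569  0.1518 0.0653] [0.02421314 0.02388875 0.02042187]
t 188 [0.56   0.091  0.0522] [0.02705239 0.02633664 0.01309969]
t 223 [0.4756 0.1828 0.0469] [0.02981121 0.02724907 0.03348672]
w 948 [0.5849 0.2599 0.0477] [0.03346756 0.03285763 0.01208429]
w 633 [0.5758 0.2066 0.0753] [0.02594372 0.02605369 0.01039069]
w 355 [0.569  0.1487 0.0642] [0.02329382 0.02358029 0.01821343]
w 456 [0.5593 0.088  0.0524] [0.02719015 0.02767532 0.01463134]
w 592 [0.4756 0.1804 0.0465] [0.03015176 0.02815819 0.03219984]
```

Both views agree within about 2 mm and the heights match the text. Grasp centres (x,y): bracket (0.585, 0.261), socket (0.576, 0.208), cassette (0.569, 0.150), freewheel (0.560, 0.089). I'll take the bracket first.

Scaled: -209 mm is -0.2613, -190 mm is -0.2375.

Emit:
servo_tool --rows '[0.02,0.0725,-0.075,0,0,0,0.35,0.02,0.0725,-0.075,0,0,0,0.35,0.02,0.0725,-0.125,0,0,0,0.35,0.02,0.0725,-0.1875,0,0,0,0.35,0.02,0.0725,-0.2375,0,0,0,0.35,0.02,0.0725,-0.2613,0,0,0,0.35,0.02,0.0725,-0.2613,0,0,0,0.35,0.02,0.0725,-0.2613,0,0,0,0.35,0.02,0.0725,-0.2613,0,0,0,1,0.02,0.0725,-0.2613,0,0,0,1,0.02,0.0725,-0.2613,0,0,0,1,0.02,0.0725,-0.2613,0,0,0,1]'

```text
time: 3.2
tcp_pos: [0.5881, 0.2598, 0.0328]
ee_rot: [[0.117, 0.993, 0.004], [0.993, -0.117, 0.002], [0.002, 0.004, -1.0]]
wrist_force: [-0.7, -0.6, 7.0]
grip_width: 0.0319
gripper_force: 60.3
```

Gripped at 60 N. Now lift and carry to a hover above the new rack.

Scaled: -509 mm is -0.6363, 130 mm is 0.1625, 0.21 rad is 0.0668.

Emit:
servo_tool --rows '[0,0,0.0375,0,0,0,1,0,0,0.1,0,0,0,1,0,0,0.1625,0,0,0,1,-0.0075,-0.0625,0.1625,0,0,0.0064,1,-0.0738,-0.6363,0.1625,0,0,0.0668,1,-0.0738,-0.6363,0.1625,0,0,0.0668,1,-0.0738,-0.6363,0.1625,0,0,0.0668,1,-0.0738,-0.6363,0.1625,0,0,0.0668,1,-0.0738,-0.6363,0.1625,0,0,0.0668,1,-0.0738,-0.6363,0.1625,0,0,0.0668,1,-0.0738,-0.6363,0.1625,0,0,0.0668,1,-0.0738,-0.6363,0.1625,0,0,0.0668,1]'

```text
time: 4.7
tcp_pos: [0.5264, -0.2534, 0.1607]
ee_rot: [[-0.09, 0.996, 0.001], [0.996, 0.09, -0.001], [-0.001, 0.0, -1.0]]
wrist_force: [0.1, -0.1, -1.9]
grip_width: 0.0319
gripper_force: 59.8
```

Emit:
servo_tool --rows '[0,0,0,0,0,0,1,0,0,0,0,0,0,1,0,0,0,0,0,0,1]'

```text
time: 5.08
tcp_pos: [0.5274, -0.2486, 0.1602]
ee_rot: [[-0.094, 0.996, -0.0], [0.996, 0.094, 0.0], [0.0, -0.0, -1.0]]
wrist_force: [-0.6, 0.9, -0.8]
grip_width: 0.0322
gripper_force: 59.8
```

```bash
python3 - <<'E'
from h import *
from bench import robot
wrist(robot,'w2')
E
```

```text
5.075 [ 0.5274 -0.2486  0.1602] [[-0.094, 0.996, -0.0], [0.996, 0.094, 0.0], [0.0, -0.0, -1.0]] 0.03222447304083034 [-4.83391338e-01  1.54032010e-01  1.88706118e+00  3.47678129e-04
  1.10086662e+00 -5.78012327e-01]
```

View pics/w2.png

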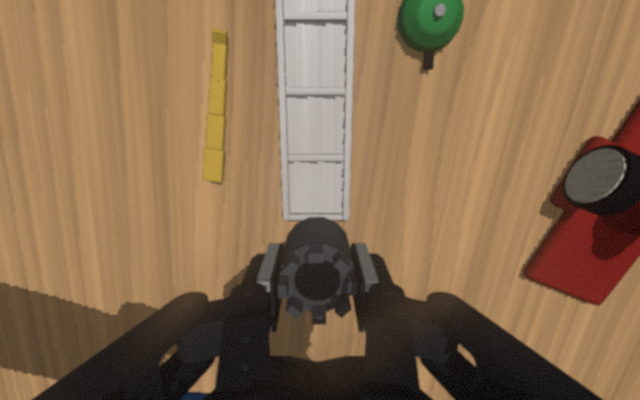

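The bracket is held upright between the pads at (318,280). The new rack runs up columns 280–352, with its right end at row 218 and dividers at rows 157, 92 and 16.

```bash
python3 - <<'E'
from h import *
w=pickle.load(open('w2.pkl','rb'));t=pickle.load(open('top.pkl','rb'))
n=lambda x,y:(340+x/5-.4,190+y/5-.4)
for p in [(284,219),(349,218),(287,157),(344,157),(286,92),(346,92),(284,16),(348,16)]: print(p,atz(w,*p,.012).round(4),atd(w,*p)[2].round(4))
print('two-view', two(t,n(682,190),w,(284,219)), two(t,n(655,30),w,(349,218)))
for p in [(212,160),(358,145),(507,125)]: print(atz(t,*n(*p),.012).round(4))
for name,f in (('w',w),('t',t)):
    v,u=np.mgrid[0:400,0:640];z=f['z_map'];C=np.stack([(u-f['cx'])/f['fx']*z,(v-f['cy'])/f['fy']*z,z],-1)-f['t'];X=C@f['R'];c=f['color'].astype(int)
    m=(z>0)&(X[...,2]<.025)&(X[...,2]>.0)&(abs(X[...,0]-.52)<.05)&(abs(X[...,1]+.165)<.13)&(c.max(-1)-c.min(-1)<25)&(c.mean(-1)>110)
    Q=X[m][:,:2].astype(np.float32);print(name,len(Q),cv2.minAreaRect(Q),X[m][:,2].mean())
E
```

```text
(284, 219) [ 0.4996 -0.284   0.012 ] 0.0109
(349, 218) [ 0.5597 -0.2774  0.012 ] -0.0015
(287, 157) [ 0.4986 -0.2257  0.012 ] 0.0105
(344, 157) [ 0.5484 -0.2211  0.012 ] 0.0103
(286, 92) [ 0.4943 -0.1716  0.012 ] 0.0129
(346, 92) [ 0.5437 -0.167   0.012 ] 0.011
(284, 16) [ 0.4891 -0.1157  0.012 ] 0.0114
(348, 16) [ 0.5386 -0.1112  0.012 ] 0.011
two-view (array([ 0.49966316, -0.28279948,  0.01259252]), np.float64(0.0017367260272382666)) (array([ 0.56469567, -0.28942967, -0.02193191]), np.float64(0.0008758075069840622))
[ 0.5123 -0.1101  0.012 ]
[ 0.5174 -0.164   0.012 ]
[ 0.5243 -0.2192  0.012 ]
w 15590 ((0.5202046632766724, -0.1915602684020996), (0.061721716076135635, 0.18368461728096008), 5.572487831115723) 0.006718909926813684
t 4028 ((0.5184517502784729, -0.16706323623657227), (0.061402104794979095, 0.23417893052101135), 5.587062358856201) 0.007547253122035076
```

Scaled: -131 mm is -0.1638, -126 mm is -0.1575.

Emit:
servo_tool --rows '[0,-0.0025,-0.0625,0,0,0,1,0,-0.0025,-0.1125,0,0,0,1,0,-0.0025,-0.1438,0,0,0,1,0,-0.0025,-0.1575,0,0,0,1,0,-0.0025,-0.1638,0,0,0,1,0,-0.0025,-0.1638,0,0,0,1,0,-0.0025,-0.1638,0,0,0,1]'

```text
time: 6.0
tcp_pos: [0.5284, -0.2524, 0.0306]
ee_rot: [[-0.093, 0.996, 0.002], [0.996, 0.093, -0.001], [-0.001, 0.002, -1.0]]
wrist_force: [-0.4, -0.5, -1.4]
grip_width: 0.0319
gripper_force: 59.8
```

Emit:
servo_tool --rows '[0,0,0,0,0,0,0.3,0,0,0,0,0,0,0.3,0,0,0,0,0,0,0.3,0,0,0,0,0,0,0.3]'

```text
time: 6.5
tcp_pos: [0.5274, -0.252, 0.0294]
ee_rot: [[-0.093, 0.996, 0.0], [0.996, 0.093, -0.0], [-0.0, 0.0, -1.0]]
wrist_force: [0.5, 0.4, 0.0]
grip_width: 0.0596
gripper_force: 0.0
```

Scaled: 458 mm is 0.5725, 130 mm is 0.1625, -0.21 rad is -0.0668.

Emit:
servo_tool --rows '[0,0,0.05,0,0,0,0.3,0,0,0.1125,0,0,0,0.3,0,0,0.1625,0,0,0,0.3,0.06,0.5725,0.1625,0,0,-0.0668,0.35,0.06,0.5725,0.1625,0,0,-0.0668,0.35,0.06,0.5725,0.1625,0,0,-0.0668,0.35,0.06,0.5725,0.1625,0,0,-0.0668,0.35,0.06,0.5725,0.1625,0,0,-0.0668,0.35,0.06,0.5725,0.1625,0,0,-0.0668,0.35,0.06,0.5725,0.1625,0,0,-0.0668,0.35,0.06,0.5725,0.1625,0,0,-0.0668,0.35,0.06,0.5725,0.1625,0,0,-0.0668,0.35]'

```text
time: 8.0
tcp_pos: [0.5752, 0.2082, 0.1591]
ee_rot: [[0.113, 0.994, -0.0], [0.994, -0.113, 0.0], [0.0, -0.0, -1.0]]
wrist_force: [-0.2, 1.2, -0.6]
grip_width: 0.0556
gripper_force: 0.0
```

```bash
python3 - <<'E'
from h import *
from bench import robot
s=robot.read_state();print(s['tcp_pos'])
t=robot.grab_frame('top');s2=robot.grab_frame('scene')
for n,f in (('t',t),('s',s2)):
    v,u=np.mgrid[0:400,0:640];z=f['z_map'];C=np.stack([(u-f['cx'])/f['fx']*z,(v-f['cy'])/f['fy']*z,z],-1)-f['t'];X=(C@f['R'])[(z>0)]
    m=(abs(X[:,0]-.527)<.03)&(abs(X[:,1]+.25)<.028)&(X[:,2]>.032)&(X[:,2]<.06);Q=X[m];print(n,len(Q),((Q.min(0)+Q.max(0))/2).round(4),Q.max(0)-Q.min(0),Q.max(0)[2])
crop(t,340,180,150,70,4,'c4.png')
E
```

```text
[0.57515995 0.20816389 0.15910897]
t 315 [ 0.5279 -0.2486  0.0413] [0.03225335 0.03365783 0.01865846] 0.05067510208308413
s 279 [ 0.5305 -0.2519  0.0403] [0.03427686 0.03332454 0.01657051] 0.04863386380663847
```

View pics/c4.png

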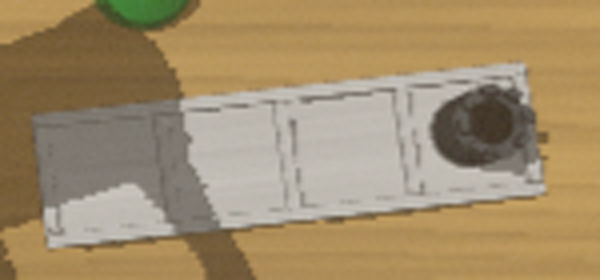

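The bracket stands in the rightmost well: crop (485,125), measured (0.528, -0.250), which is within about 2 mm of centre. Now the socket.

Scaled: -127 mm is -0.1588, -110 mm is -0.1375.

Emit:
servo_tool --rows '[0.0013,-0.0013,-0.05,0,0,0,0.35,0.0013,-0.0013,-0.1,0,0,0,0.35,0.0013,-0.0013,-0.1375,0,0,0,0.35,0.0013,-0.0013,-0.1588,0,0,0,0.35,0.0013,-0.0013,-0.1588,0,0,0,0.35,0.0013,-0.0013,-0.1588,0,0,0,0.35,0.0013,-0.0013,-0.1588,0,0,0,1,0.0013,-0.0013,-0.1588,0,0,0,1,0.0013,-0.0013,-0.1588,0,0,0,1,0.0013,-0.0013,-0.1588,0,0,0,1,0.0013,-0.0013,-0.1588,0,0,0,1]'

```text
time: 9.48
tcp_pos: [0.5775, 0.2055, 0.0339]
ee_rot: [[0.116, 0.993, 0.002], [0.993, -0.116, 0.001], [0.001, 0.002, -1.0]]
wrist_force: [-0.1, -0.5, 6.7]
grip_width: 0.0255
gripper_force: 58.8
```

Scaled: -402 mm is -0.5025, 130 mm is 0.1625, 0.21 rad is 0.0668.

Emit:
servo_tool --rows '[0,0,0.0375,0,0,0,1,0,0,0.1,0,0,0,1,0,0,0.1625,0,0,0,1,-0.0675,-0.5025,0.1625,0,0,0.0668,1,-0.0675,-0.5025,0.1625,0,0,0.0668,1,-0.0675,-0.5025,0.1625,0,0,0.0668,1,-0.0675,-0.5025,0.1625,0,0,0.0668,1,-0.0675,-0.5025,0.1625,0,0,0.0668,1,-0.0675,-0.5025,0.1625,0,0,0.0668,1,-0.0675,-0.5025,0.1625,0,0,0.0668,1,-0.0675,-0.5025,0.1625,0,0,0.0668,1,-0.0675,-0.5025,0.1625,0,0,0.0668,1]'

```text
time: 10.98
tcp_pos: [0.522, -0.1964, 0.1619]
ee_rot: [[-0.093, 0.996, -0.001], [0.996, 0.093, 0.001], [0.001, -0.001, -1.0]]
wrist_force: [-0.1, -0.1, -2.7]
grip_width: 0.026
gripper_force: 59.1
```

Emit:
servo_tool --rows '[0,0,0,0,0,0,1,0,0,0,0,0,0,1]'

```text
time: 11.22
tcp_pos: [0.5225, -0.1958, 0.1622]
ee_rot: [[-0.095, 0.996, -0.0], [0.996, 0.095, 0.0], [0.0, -0.0, -1.0]]
wrist_force: [0.3, 0.1, -1.1]
grip_width: 0.026
gripper_force: 59.1
```

```bash
python3 - <<'E'
from h import *
from bench import robot
wrist(robot,'w3')
E
```

```text
11.225 [ 0.5225 -0.1958  0.1622] [[-0.095, 0.996, -0.0], [0.996, 0.095, 0.0], [0.0, -0.0, -1.0]] 0.025984417410589076 [-4.03251054e-01  1.05712985e-01  1.93778984e+00  1.11325688e-04
  1.09829337e+00 -4.98008437e-01]
```

View pics/w3.png

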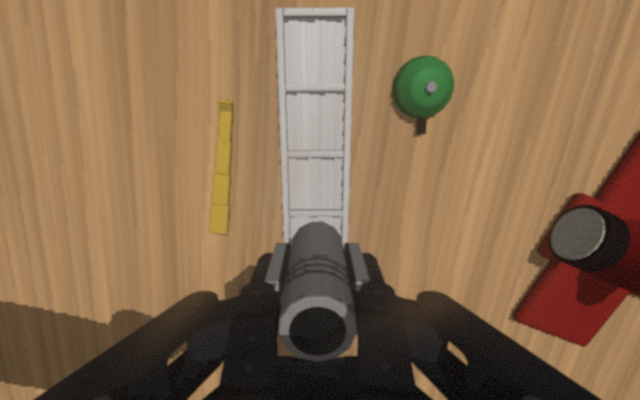

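The socket is held upright at (318,285), with the rack ahead (left end at row 12, dividers at rows 91, 154 and 212). Lowering it into the -28 well.

Scaled: -133 mm is -0.1663, -127 mm is -0.1588.

Emit:
servo_tool --rows '[0,0.0013,-0.0625,0,0,0,1,0,0.0013,-0.1125,0,0,0,1,0,0.0013,-0.1438,0,0,0,1,0,0.0013,-0.1588,0,0,0,1,0,0.0013,-0.1663,0,0,0,1,0,0.0013,-0.1663,0,0,0,1,0,0.0013,-0.1663,0,0,0,1]'

```text
time: 12.15
tcp_pos: [0.5233, -0.1963, 0.0305]
ee_rot: [[-0.093, 0.996, 0.002], [0.996, 0.093, -0.001], [-0.001, 0.002, -1.0]]
wrist_force: [-0.1, 0.1, -1.7]
grip_width: 0.0259
gripper_force: 59.4
```

Emit:
servo_tool --rows '[0,0,0,0,0,0,0.3,0,0,0,0,0,0,0.3,0,0,0,0,0,0,0.3,0,0,0,0,0,0,0.3]'

```text
time: 12.65
tcp_pos: [0.5224, -0.196, 0.0294]
ee_rot: [[-0.093, 0.996, 0.0], [0.996, 0.093, -0.0], [-0.0, 0.0, -1.0]]
wrist_force: [-0.6, 0.2, -0.5]
grip_width: 0.0598
gripper_force: 0.0
```

```bash
python3 - <<'E'
from h import *
w=pickle.load(open('w3.pkl','rb'))
for p in [(279,12),(353,12),(315,91),(316,154)]: print(p,atz(w,*p,.012).round(4))
w=pickle.load(open('w1.pkl','rb'));t=pickle.load(open('top.pkl','rb'));s=pickle.load(open('scene.pkl','rb'))
for f in (w,t):
    v,u=np.mgrid[0:400,0:640];z=f['z_map'];C=np.stack([(u-f['cx'])/f['fx']*z,(v-f['cy'])/f['fy']*z,z],-1)-f['t'];X=(C@f['R'])[(z>0)]
    for cx,cy,lo,hi in [(.56,.0895,.046,.053),(.569,.150,.02,.05)]:
        Q=X[(abs(X[:,0]-cx)<.03)&(abs(X[:,1]-cy)<.028)&(X[:,2]>lo)&(X[:,2]<hi)];r=cv2.minAreaRect(Q[:,:2].astype(np.float32));print(len(Q),r)
        h=cv2.convexHull(((Q[:,:2]-[cx,cy])*1000).astype(np.float32));print(h[:,0].round(1).tolist() if lo<.03 else '')
E
```

```text
(279, 12) [ 0.4799 -0.0601  0.012 ]
(353, 12) [ 0.5374 -0.0548  0.012 ]
(315, 91) [ 0.5132 -0.1158  0.012 ]
(316, 154) [ 0.5188 -0.1683  0.012 ]
405 ((0.5590535998344421, 0.0879540666937828), (0.026888711377978325, 0.025083716958761215), 83.94943237304688)

328 ((0.5684902667999268, 0.1520250290632248), (0.027155207470059395, 0.024148179218173027), 3.3863682746887207)
[[13.600000381469727, -6.099999904632568], [12.5, 7.199999809265137], [12.199999809265137, 7.800000190734863], [7.800000190734863, 10.0], [-0.8999999761581421, 14.100000381469727], [-2.0999999046325684, 13.699999809265137], [-5.699999809265137, 11.5], [-10.600000381469727, 8.300000190734863], [-14.100000381469727, 5.599999904632568], [-14.300000190734863, 5.300000190734863], [-14.199999809265137, 3.700000047683716], [-13.300000190734863, -6.900000095367432], [-12.600000381469727, -10.100000381469727], [-11.600000381469727, -10.699999809265137], [11.5, -9.399999618530273], [12.699999809265137, -8.899999618530273]]
172 ((0.5598677396774292, 0.09088833630084991), (0.025252338498830795, 0.025804394856095314), 84.54193115234375)

116 ((0.5697696208953857, 0.15467548370361328), (0.032826803624629974, 0.029839465394616127), 65.0635986328125)
[[13.100000381469727, -2.5], [12.699999809265137, 9.399999618530273], [9.5, 13.300000190734863], [-5.800000190734863, 25.799999237060547], [-13.800000190734863, 8.699999809265137], [-13.300000190734863, -2.200000047683716], [-12.699999809265137, -7.099999904632568], [-5.5, -10.399999618530273], [-0.6000000238418579, -12.600000381469727], [0.6000000238418579, -13.100000381469727], [3.200000047683716, -12.300000190734863], [9.600000381469727, -7.800000190734863], [13.0, -4.300000190734863]]
```

Scaled: 346 mm is 0.4325, 130 mm is 0.1625, -0.03 rad is -0.0095.

Emit:
servo_tool --rows '[0,0,0.05,0,0,0,0.3,0,0,0.1125,0,0,0,0.3,0,0,0.1625,0,0,0,0.3,0.0588,0.4325,0.1625,0,0,-0.0095,0.35,0.0588,0.4325,0.1625,0,0,-0.0095,0.35,0.0588,0.4325,0.1625,0,0,-0.0095,0.35,0.0588,0.4325,0.1625,0,0,-0.0095,0.35,0.0588,0.4325,0.1625,0,0,-0.0095,0.35,0.0588,0.4325,0.1625,0,0,-0.0095,0.35,0.0588,0.4325,0.1625,0,0,-0.0095,0.35,0.0588,0.4325,0.1625,0,0,-0.0095,0.35,0.0588,0.4325,0.1625,0,0,-0.0095,0.35]'

```text
time: 14.15
tcp_pos: [0.5691, 0.1488, 0.1591]
ee_rot: [[-0.062, 0.998, -0.0], [0.998, 0.062, -0.0], [-0.0, -0.0, -1.0]]
wrist_force: [-0.3, -0.4, 0.4]
grip_width: 0.0559
gripper_force: 0.0
```

```bash
python3 - <<'E'
from h import *
from bench import robot
f=wrist(robot,'w4')
t=robot.grab_frame('top');s2=robot.grab_frame('scene')
for n,f in (('t',t),('s',s2)):
    v,u=np.mgrid[0:400,0:640];z=f['z_map'];C=np.stack([(u-f['cx'])/f['fx']*z,(v-f['cy'])/f['fy']*z,z],-1)-f['t'];X=(C@f['R'])[(z>0)]
    m=(abs(X[:,0]-.522)<.03)&(abs(X[:,1]+.195)<.028)&(X[:,2]>.05)&(X[:,2]<.1);Q=X[m];print(n,len(Q),((Q.min(0)+Q.max(0))/2).round(4),Q.max(0)-Q.min(0),Q.max(0)[2])
E
```

```text
14.15 [0.5691 0.1488 0.1591] [[-0.062, 0.998, -0.0], [0.998, 0.062, -0.0], [-0.0, -0.0, -1.0]] 0.05590948703498879 [ 2.13572867e-01  1.64650967e-01  1.87692700e+00 -3.15390729e-04
  1.10053612e+00  1.52105525e-01]
t 256 [ 0.5226 -0.1911  0.0637] [0.02543732 0.02677247 0.02726715] 0.07730108996254255
s 232 [ 0.5263 -0.1951  0.0627] [0.02655729 0.02637305 0.02515894] 0.07530541218866056
```

View pics/w4.png

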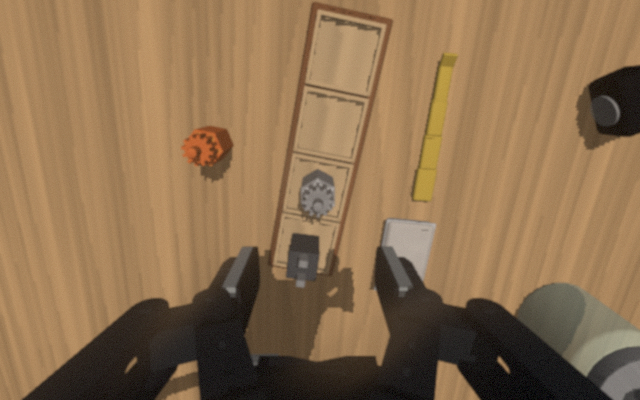

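The socket is placed, with its top at 0.075–0.077 and its centre within about 3 mm. The wrist view shows the cassette tool at (317,195) with its flats parallel to the fingers, and the freewheel at (303,257). Descend on the cassette.

Scaled: -129 mm is -0.1613, -110 mm is -0.1375.

Emit:
servo_tool --rows '[0,0.0013,-0.05,0,0,0,0.35,0,0.0013,-0.1,0,0,0,0.35,0,0.0013,-0.1375,0,0,0,0.35,0,0.0013,-0.1613,0,0,0,0.35,0,0.0013,-0.1613,0,0,0,0.35,0,0.0013,-0.1613,0,0,0,0.35,0,0.0013,-0.1613,0,0,0,1,0,0.0013,-0.1613,0,0,0,1,0,0.0013,-0.1613,0,0,0,1,0,0.0013,-0.1613,0,0,0,1,0,0.0013,-0.1613,0,0,0,1]'

```text
time: 15.68
tcp_pos: [0.5707, 0.1514, 0.032]
ee_rot: [[-0.063, 0.998, 0.003], [0.998, 0.063, 0.001], [0.0, 0.003, -1.0]]
wrist_force: [-0.6, -0.6, 6.1]
grip_width: 0.0258
gripper_force: 59.7
```

Scaled: -290 mm is -0.3625, 130 mm is 0.1625, 0.03 rad is 0.0095.

Emit:
servo_tool --rows '[0,0,0.0375,0,0,0,1,0,0,0.1,0,0,0,1,0,0,0.1625,0,0,0,1,-0.0663,-0.3625,0.1625,0,0,0.0095,1,-0.0663,-0.3625,0.1625,0,0,0.0095,1,-0.0663,-0.3625,0.1625,0,0,0.0095,1,-0.0663,-0.3625,0.1625,0,0,0.0095,1,-0.0663,-0.3625,0.1625,0,0,0.0095,1,-0.0663,-0.3625,0.1625,0,0,0.0095,1,-0.0663,-0.3625,0.1625,0,0,0.0095,1,-0.0663,-0.3625,0.1625,0,0,0.0095,1,-0.0663,-0.3625,0.1625,0,0,0.0095,1]'

```text
time: 17.18
tcp_pos: [0.5165, -0.1377, 0.1602]
ee_rot: [[-0.095, 0.995, -0.0], [0.995, 0.095, 0.0], [0.0, -0.0, -1.0]]
wrist_force: [0.2, -0.3, -0.8]
grip_width: 0.0256
gripper_force: 59.2
```

```bash
python3 - <<'E'
from h import *
from bench import robot
f=wrist(robot,'w5')
E
```

```text
17.175 [ 0.5165 -0.1377  0.1602] [[-0.095, 0.995, -0.0], [0.995, 0.095, 0.0], [0.0, -0.0, -1.0]] 0.025623075469328124 [-3.07287093e-01  6.37023111e-02  1.98744274e+00  1.29082458e-04
  1.09066921e+00 -4.02275866e-01]
```

View pics/w5.png

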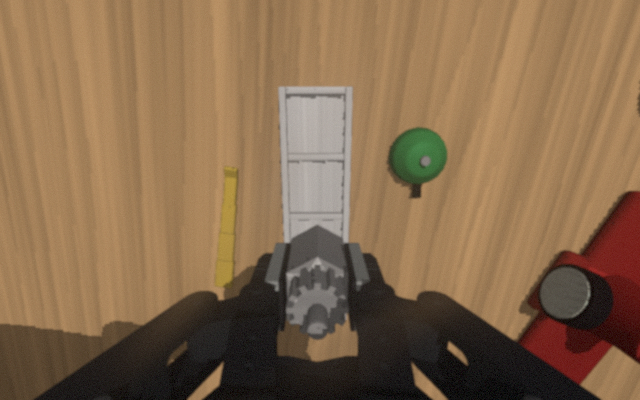

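The cassette tool is held upright at (317,290), flats on the pads, with the rack ahead (left end at row 90, dividers at rows 156 and 215). Lower and release.

Scaled: -133 mm is -0.1663, -127 mm is -0.1588.

Emit:
servo_tool --rows '[0,-0.0025,-0.0625,0,0,0,1,0,-0.0025,-0.1125,0,0,0,1,0,-0.0025,-0.1438,0,0,0,1,0,-0.0025,-0.1588,0,0,0,1,0,-0.0025,-0.1663,0,0,0,1,0,-0.0025,-0.1663,0,0,0,1,0,-0.0025,-0.1663,0,0,0,1]'

```text
time: 18.1
tcp_pos: [0.5173, -0.1412, 0.0284]
ee_rot: [[-0.093, 0.996, 0.002], [0.996, 0.093, -0.001], [-0.001, 0.002, -1.0]]
wrist_force: [0.1, 0.3, -0.9]
grip_width: 0.0259
gripper_force: 59.4
```

Emit:
servo_tool --rows '[0,0,0,0,0,0,0.3,0,0,0,0,0,0,0.3,0,0,0,0,0,0,0.3,0,0,0,0,0,0,0.3]'

```text
time: 18.6
tcp_pos: [0.5164, -0.141, 0.0274]
ee_rot: [[-0.093, 0.996, 0.0], [0.996, 0.093, -0.0], [-0.0, 0.0, -1.0]]
wrist_force: [0.2, -0.4, -0.6]
grip_width: 0.0596
gripper_force: 0.0
```

```bash
python3 - <<'E'
from h import *
w=pickle.load(open('w5.pkl','rb'))
for p in [(279,90),(352,90),(315,156),(317,214)]: print(p,atz(w,*p,.012).round(4))
E
```

```text
(279, 90) [ 0.4775 -0.0598  0.012 ]
(352, 90) [ 0.5376 -0.0542  0.012 ]
(315, 156) [ 0.5121 -0.1117  0.012 ]
(317, 214) [ 0.5189 -0.1654  0.012 ]
```

Scaled: 230 mm is 0.2875, 130 mm is 0.1625, -0.195 rad is -0.0621.

Emit:
servo_tool --rows '[0,0,0.05,0,0,0,0.3,0,0,0.1125,0,0,0,0.3,0,0,0.1625,0,0,0,0.3,0.0538,0.2875,0.1625,0,0,-0.0621,0.35,0.0538,0.2875,0.1625,0,0,-0.0621,0.35,0.0538,0.2875,0.1625,0,0,-0.0621,0.35,0.0538,0.2875,0.1625,0,0,-0.0621,0.35,0.0538,0.2875,0.1625,0,0,-0.0621,0.35,0.0538,0.2875,0.1625,0,0,-0.0621,0.35,0.0538,0.2875,0.1625,0,0,-0.0621,0.35]'

```text
time: 19.85
tcp_pos: [0.559, 0.0878, 0.1571]
ee_rot: [[0.103, 0.995, -0.001], [0.995, -0.103, -0.0], [-0.0, -0.0, -1.0]]
wrist_force: [-0.8, -0.1, 0.8]
grip_width: 0.0554
gripper_force: 0.0
```

```bash
python3 - <<'E'
from h import *
from bench import robot
f=wrist(robot,'w6')
t=robot.grab_frame('top');s2=robot.grab_frame('scene')
for n,f in (('t',t),('s',s2)):
    v,u=np.mgrid[0:400,0:640];z=f['z_map'];C=np.stack([(u-f['cx'])/f['fx']*z,(v-f['cy'])/f['fy']*z,z],-1)-f['t'];X=(C@f['R'])[(z>0)]
    m=(abs(X[:,0]-.516)<.03)&(abs(X[:,1]+.14)<.028)&(X[:,2]>.03)&(X[:,2]<.1);Q=X[m];print(n,len(Q),((Q.min(0)+Q.max(0))/2).round(4),Q.max(0)-Q.min(0),Q.max(0)[2])
E
```

```text
19.85 [0.559  0.0878 0.1571] [[0.103, 0.995, -0.001], [0.995, -0.103, -0.0], [-0.0, -0.0, -1.0]] 0.0554291485633664 [ 1.12035417e-01  1.25553899e-01  1.92581433e+00 -3.81968077e-04
  1.09079972e+00  2.15572331e-01]
t 230 [ 0.5174 -0.1402  0.0499] [0.02769633 0.03026618 0.03960764] 0.06967234267799251
s 217 [ 0.5222 -0.1437  0.0492] [0.02357366 0.03096052 0.03843519] 0.0684461475187342
```

View pics/w6.png

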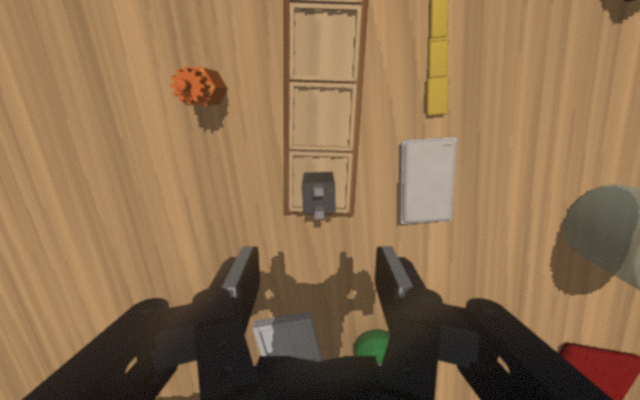

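The cassette tool is placed: top at 0.068–0.070, centre (0.518, -0.141). The freewheel is at (319,195), square to the fingers. The white box at (400+,180) stays clear of them.

Scaled: -127 mm is -0.1588, -110 mm is -0.1375.

Emit:
servo_tool --rows '[0,0.0013,-0.05,0,0,0,0.35,0,0.0013,-0.1,0,0,0,0.35,0,0.0013,-0.1375,0,0,0,0.35,0,0.0013,-0.1588,0,0,0,0.35,0,0.0013,-0.1588,0,0,0,0.35,0,0.0013,-0.1588,0,0,0,0.35,0,0.0013,-0.1588,0,0,0,1,0,0.0013,-0.1588,0,0,0,1,0,0.0013,-0.1588,0,0,0,1,0,0.0013,-0.1588,0,0,0,1,0,0.0013,-0.1588,0,0,0,1]'

```text
time: 21.38
tcp_pos: [0.5607, 0.0903, 0.0319]
ee_rot: [[0.102, 0.995, 0.003], [0.995, -0.102, 0.0], [0.001, 0.003, -1.0]]
wrist_force: [-0.1, -0.8, 5.6]
grip_width: 0.0253
gripper_force: 59.5
```

Scaled: -174 mm is -0.2175, 130 mm is 0.1625, 0.195 rad is 0.0621.

Emit:
servo_tool --rows '[0,0,0.0375,0,0,0,1,0,0,0.1,0,0,0,1,0,0,0.1625,0,0,0,1,-0.06,-0.2175,0.1625,0,0,0.0621,1,-0.06,-0.2175,0.1625,0,0,0.0621,1,-0.06,-0.2175,0.1625,0,0,0.0621,1,-0.06,-0.2175,0.1625,0,0,0.0621,1,-0.06,-0.2175,0.1625,0,0,0.0621,1,-0.06,-0.2175,0.1625,0,0,0.0621,1,-0.06,-0.2175,0.1625,0,0,0.0621,1,-0.06,-0.2175,0.1625,0,0,0.0621,1]'

```text
time: 22.75
tcp_pos: [0.5115, -0.083, 0.1602]
ee_rot: [[-0.095, 0.996, -0.0], [0.996, 0.095, 0.0], [0.0, -0.0, -1.0]]
wrist_force: [0.1, 0.1, -1.9]
grip_width: 0.0248
gripper_force: 59.0
```

```bash
python3 - <<'E'
from h import *
from bench import robot
f=wrist(robot,'w7')
E
```

```text
22.75 [ 0.5115 -0.083   0.1602] [[-0.095, 0.996, -0.0], [0.996, 0.095, 0.0], [0.0, -0.0, -1.0]] 0.024778408349219974 [-2.09011126e-01  3.24562613e-02  2.02021899e+00  2.94023998e-05
  1.08910963e+00 -3.03667962e-01]
```

View pics/w7.png

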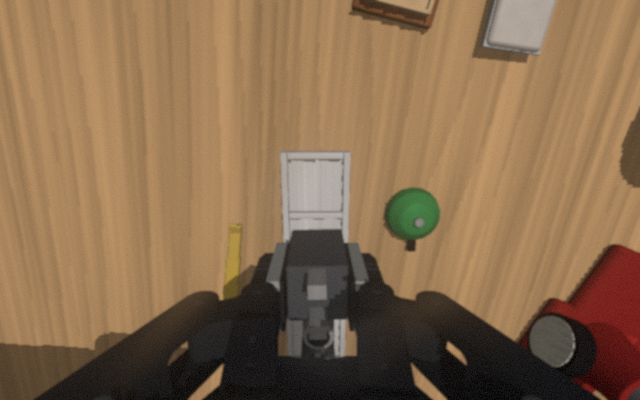

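The freewheel is held square at (317,270), with the rack's left end at row 156 and a divider at row 215. Lower and release; the green bell at (413,213) is clear.

Scaled: -133 mm is -0.1663, -127 mm is -0.1588.

Emit:
servo_tool --rows '[0,-0.0013,-0.0625,0,0,0,1,0,-0.0013,-0.1125,0,0,0,1,0,-0.0013,-0.1438,0,0,0,1,0,-0.0013,-0.1588,0,0,0,1,0,-0.0013,-0.1663,0,0,0,1,0,-0.0013,-0.1663,0,0,0,1,0,-0.0013,-0.1663,0,0,0,1]'

```text
time: 23.68
tcp_pos: [0.5124, -0.0852, 0.0284]
ee_rot: [[-0.093, 0.996, 0.002], [0.996, 0.093, -0.0], [-0.001, 0.002, -1.0]]
wrist_force: [0.7, -0.2, -1.5]
grip_width: 0.0247
gripper_force: 59.2
```

Emit:
servo_tool --rows '[0,0,0,0,0,0,0.3,0,0,0,0,0,0,0.3,0,0,0,0,0,0,0.3,0,0,0,0,0,0,0.3]'

```text
time: 24.18
tcp_pos: [0.5114, -0.085, 0.0274]
ee_rot: [[-0.093, 0.996, 0.0], [0.996, 0.093, -0.0], [-0.0, 0.0, -1.0]]
wrist_force: [-0.1, -0.9, 0.5]
grip_width: 0.0599
gripper_force: 0.0
```

Scaled: 200 mm is 0.25, 190 mm is 0.2375.

Emit:
servo_tool --rows '[0,0,0.05,0,0,0,0.3,0,0,0.1125,0,0,0,0.3,0,0,0.1875,0,0,0,0.3,0,0.25,0.2375,0,0,0,0.3,0,0.25,0.2375,0,0,0,0.3,0,0.25,0.2375,0,0,0,0.3,0,0.25,0.2375,0,0,0,0.3,0,0.25,0.2375,0,0,0,0.3,0,0.25,0.2375,0,0,0,0.3,0,0.25,0.2375,0,0,0,0.3]'

```text
time: 25.42
tcp_pos: [0.5111, 0.1135, 0.2166]
ee_rot: [[-0.091, 0.996, -0.001], [0.996, 0.091, -0.001], [-0.0, -0.001, -1.0]]
wrist_force: [0.7, -0.5, 0.9]
grip_width: 0.06
gripper_force: 0.0
```

```bash
python3 - <<'E'
from h import *
from bench import robot
t=robot.grab_frame('top');s2=robot.grab_frame('scene')
c0=np.array([.519,-.167]);a=.0965;Y=np.array([-np.sin(a),np.cos(a)]);X0=np.array([np.cos(a),np.sin(a)])
for n,f in (('t',t),('s',s2)):
    v,u=np.mgrid[0:400,0:640];z=f['z_map'];C=np.stack([(u-f['cx'])/f['fx']*z,(v-f['cy'])/f['fy']*z,z],-1)-f['t'];X=(C@f['R'])[(z>0)]
    for y in (-.084,-.028,.028,.084):
        d=X[:,:2]-c0;lx=d@X0;ly=d@Y;m=(abs(lx)<.03)&(abs(ly-y)<.027)&(X[:,2]>.025)&(X[:,2]<.1)
        print(n,y,[round((q.min()+q.max())/2,4) for q in (lx[m],ly[m])],[round(q.max()-q.min(),4) for q in (lx[m],ly[m])],X[m][:,2].max().round(4))
a=cv2.resize(t['color'][185:245,340:485,::-1],(725,300));b=cv2.resize(s2['color'][195:280,170:300,::-1],None,fx=3.4,fy=3.4)
im=np.zeros((300+b.shape[0],725,3),np.uint8);im[:300]=a;im[300:,:b.shape[1]]=b;cv2.imwrite('pics/c5.png',im)
E
```

```text
t -0.084 [np.float64(0.0013), np.float64(-0.0822)] [np.float64(0.0327), np.float64(0.0345)] 0.0498
t -0.028 [np.float64(0.0015), np.float64(-0.0241)] [np.float64(0.0262), np.float64(0.0264)] 0.0778
t 0.028 [np.float64(0.0011), np.float64(0.0271)] [np.float64(0.0268), np.float64(0.0306)] 0.0699
t 0.084 [np.float64(0.0015), np.float64(0.0836)] [np.float64(0.0261), np.float64(0.0263)] 0.0601
s -0.084 [np.float64(0.0039), np.float64(-0.0855)] [np.float64(0.0353), np.float64(0.0334)] 0.0486
s -0.028 [np.float64(0.0045), np.float64(-0.0286)] [np.float64(0.0278), np.float64(0.0266)] 0.0757
s 0.028 [np.float64(0.0058), np.float64(0.0231)] [np.float64(0.024), np.float64(0.031)] 0.0672
s 0.084 [np.float64(0.0043), np.float64(0.0799)] [np.float64(0.0284), np.float64(0.0279)] 0.0589
```

View pics/c5.png

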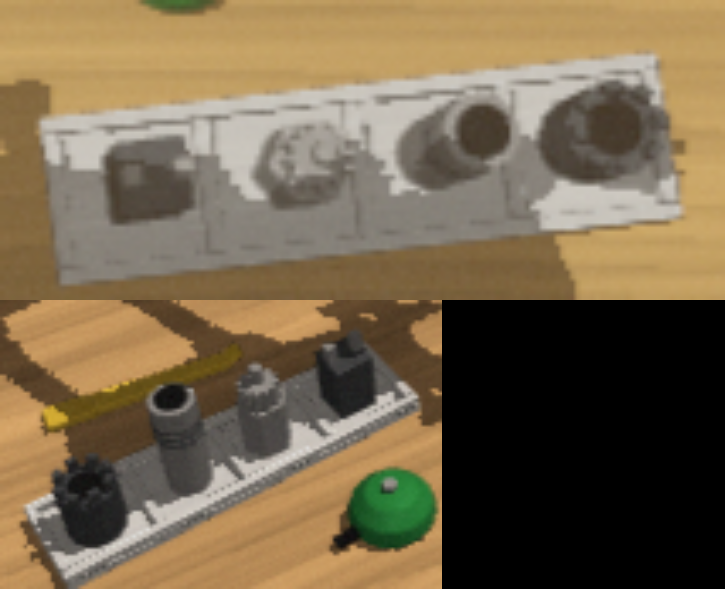

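All four tools stand upright, one per well and in reversed order: freewheel (150,180), cassette (310,165), socket (455,140), bracket (605,130). They measure within about 6 mm of the well centres. The gripper is clear, so I'm handing in.

```bash
python3 -c "
from bench import robot
print(robot.sign_off())"
```

```text
the job is handed in; nothing more can be done
None
```

All four tools stand upright in the new rack in reverse order (freewheel, cassette, socket, bracket from left to right), each measured within about 6 mm of its well's centre; the job was handed in at about 25 s, and the sign-off gave no verdict.

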